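# Shut and bolt the gate of the counting board

### The arm

A 6-joint arm with a two-finger parallel gripper is mounted at the origin on the work surface. World frame = base frame: x ahead of the robot, y to its left, z up, the work surface at z = 0. Lengths are in m, angles in rad, forces in N, time in s.
With the tool pointing down it reaches from about 0.225 to 0.875 m from the base axis. Payload 3.4 kg.
Tool frame: the origin (TCP) lies at the very end of the fingers, on their centre line; the grasp point (between the pads) lies 19 mm behind it; x points along the fingers, z is the direction in which the jaws open and shut, and the axes are right-handed (so a half turn about x gives the same grasp; the last joint's range is limited). The gripper opens to 85 mm and grips with 20 to 120 N. Pads are 22 mm wide; open, the fingers measure 114 mm over their backs; the gripper's body (76 mm by 85 mm) begins 54 mm behind the grasp point. The pads swing forward as they close: fully open they stand 13 mm farther back than shut.
Start: joints at [1.046, 0.276, 1.505, -0, 1.361, -0.121], TCP at [0.226, 0.529, 0.231] pointing down, gripper open.
Joint ranges: [-2.89, 2.89], [-0.75, 2.08], [0.22, 2.7], [-1.18, 4.32], [0.11, 2.71], [-2.7, 2.7]. Speed limits (rad/s): [2.57, 2.57, 3.14, 3.14, 3.14, 3.14].

### API

Orientations are given as a unit quaternion [w, x, y, z].
In Python, from rig import manip, viewer, finder gives the robot as it stands.
- The arm moves only by the tool move_arm, never from a script. Its argument "rows" is a list of rows, each a list of 3 entries, a list of its own where there are three numbers: the shift along the tool's x, y, z in mm, then the turn about the tool's x in rad, then the finger opening in mm, from 0 to 85.4. A call has 1 to 8 rows; each row is the pose to reach, as a shift and turn from the pose measured when the call began, along the tool's axes at that moment; what a row does not reach only later rows make up. A row lasts 1/12 s, in which the tool goes at most 41.7 mm and 7.16 degrees, less where a joint would pass 70% of its speed; a pose out of reach is approached as far as the arm can. A call with a gripper value outside its range is refused whole. The fingers move at their own pace and stop on an object; "force" is the grip in N (left out, the last holds). Time passes only in rows, so rows that repeat a pose let the fingers close. It gives the time, the measured TCP pose, the force and the opening at its end, in the units of the state.
- manip.get_state(): the state, without advancing time (a new reading comes with each control period).
- viewer.get_image(name): name is "scene" or "top"; returns the picture (400x640x3 uint8, red, green, blue); there is no depth.
- viewer.get_calibration(name): a dict with "mtx" (3x3 intrinsics, pixels), "R" (3x3) and "t" (3): a world point X has camera coordinates R X + t. Camera axes: x right, y down, z forward; pixel columns grow to the right and rows downward; lengths in m; the calibration is good to about 2 mm. A picture is of the moment at which its call begins. get_calibration takes no time and is no camera call.
- manip.sign_off(): hands the job in, once; it reports no verdict.
Trained networks look in the newest picture that a camera, given by its name, has taken for a name from the list of things; names that differ only in an ending like _2 or _b are one class to them, and where a whole thing is asked for, a point or a joint stands for the part that bears it (a point fixed in the world has none). Each returns a list of dicts, best first, with "score" (0 to 1); they miss things now and then, are a little off and sometimes report something else, mostly with a low value. They report only what shows in the picture. A call takes as long as a camera call.
- finder.look_for(target, camera): "centre" ([column, row] in pixels, amid what is visible of it).
- finder.trace(target, camera): "mask" (400x640 bool, what is visible of it) and "centre" ([column, row] in pixels, amid what is visible of it).
The state is a dict: "clock": time; "qpos": joint angles; "qd": joint speeds; "effort": joint torques, N m; "position": TCP position; "ee_rot": TCP orientation; "contact_force": force on the tool from outside, world axes, zero at the start; "moment": the same for the moment, N m; "width": finger opening in m.
Only numpy, scipy, OpenCV 4.12 (cv2) and the standard library are available. Lean on these libraries where they do the work, as an engineer would, in place of code of your own. Each camera call takes 0.05 s, during which the arm holds its last target.

### The job

With the fingertips, push the raised gate of the bamboo counting board over until it lies down flat across the channel, then push the small steel bolt fully home over the gate's free end so that the counted tablets stay in, and take the hand away. Push gently: the board only stands on the counter and must stay where it is, and nothing is to be picked up or carried; leave the cup, pill case, tweezers and syringe rack undisturbed.

Things in the scene. Friction and masses are not known exactly. Their poses are not given: they have to be found in the camera images.
- board: Tan bamboo counting board, 240 mm (its x) by 190 mm (its y), 1.1 to 1.7 kg, standing loose on the counter. Origin: centre of its underside; x towards the rimmed tablet field, z up. The half at negative x has two flat shoulders, tops 30 mm above the counter, with a 60 mm wide channel between them (y -35 to +25 mm) running along x. The gate crosses the channel at board x = -60 mm. White tablets lie in the field and channel; they are only to be seen.
- gate_hinge (a point): Point on the gate's hinge axis, midway along it: board (-60, -50, 35) mm. The axis runs along the board's x. Steel hinge cheeks on both sides of the gate reach 44 mm above the counter.
- gate (a joint): Gate angle: 0 = shut, lying flat across the channel with its free end towards the board's +y, top face 39 mm above the counter; pi/2 = standing straight up; up to 2.1 = leaning back towards the board's -y. It starts raised (1.45 to 2.05). A stiff hinge (0.05 N m) keeps it at whatever angle it is left.
- gate_edge (a point): Middle of the free edge of the gate's outer face (the top face when shut, the face towards the board's -y when raised), 90 mm from the hinge axis. The gate is a bamboo bar 32 mm wide (board x), 8 mm thick, with a thin blade under it that drops into the channel. The point's axes turn with the gate: its y runs from hinge to free end, its z out of the outer face.
- bolt (a joint): How far the bolt has been slid, in m: 0 = drawn back, 0.022 = fully home (end stop), its tongue then reaching 16 mm over the gate's free end. Slides towards the board's -y; friction 1.5 N, stays where it is left. Starts between 0 and 0.004.
- bolt_tab (a point): Centre of the rear face (the face towards the board's +y, the one to push on) of the bolt's upright thumb tab. Tab: 24 mm wide (board x), 8 mm thick (board y), its top 67 mm and its foot 47 mm above the counter. With the bolt at 0 this point is at board (-60, 88, 57) mm. The flat steel bolt, 24 mm wide and 5 mm thick, lies on a bed 41 mm above the counter that ends 6 mm behind the tab (bolt at 0); beyond that the shoulder is 30 mm high and the board ends at y = 95 mm.
- cup: Frosted glass medicine cup, 48 mm across, 45 mm high, loose bystander. Origin: centre of its underside.
- pill_case: Red pocket pill case, 50 x 75 x 19 mm, loose bystander. Origin: centre of its underside.
- tweezers: Steel tweezers, about 120 mm long, 8 mm high, lying on the counter, loose bystander. Origin: mid length, underside; x along them.
- rack: Sloped white rack with four clear oral syringes, 130 x 140 mm, about 90 mm high, loose bystander on the board's -y side. Origin: centre of its underside.

How it is judged:
On the way, in this order (a step that is already met when the one before it is completed fails the run):
1. the gate lies flat across the channel while the bolt is still back (value of joint gate below 0.04 rad and value of joint bolt below 0.012 m), for 0.2 s.
2. the bolt is pushed home over the shut gate (value of joint bolt above 0.019 m and value of joint gate below 0.04 rad), for 0.2 s.
At the end, for the whole second after the job is handed in: The gate is within 0.04 rad of flat, the bolt within 3 mm of its home stop, and the board at rest within 20 mm of where it stood (all of step 2 and distance of board from where it was at the start of the episode below 0.02 m and linear speed of board below 0.01 m/s); the robot touches nothing.
It fails at once if the bolt is pushed forward (more than 12 mm) while the gate is still up (value of joint bolt above 0.012 m and value of joint gate above 0.1 rad).
It fails at once if the board is shoved more than 20 mm, lifted more than 8 mm or tipped (distance of board from where it was at the start of the episode above 0.02 m or height (world z) of board above 0.008 m or angle between board's own z axis and vertical above 0.08 rad).
It fails at once if a bystander is moved more than 20 mm, lifted or tipped over (distance of any of cup, pill_case, tweezers, rack from where it was at the start of the episode above 0.02 m or height (world z) of any of cup, pill_case, tweezers, rack above 0.01 m or angle between cup's own z axis and vertical above 0.35 rad).
It also fails if it takes over 45 s, if anything falls off the work surface, if the arm or the gripper's body presses on something with over 40 N, if the wrist force passes 120 N, or if a joint passes its speed limit or range.

## Working session

There is one attempt and no reset: what is moved stays moved. The work goes in short steps, Python scripts to look and compute and a tool call to move; the robot and the scene stay as the last step left them, time stands still between calls to the robot, and variables do not carry over. Pictures are saved under pics/ and viewed, and the job is handed in when it is done.

Besides the shell and the picture viewer there is one more tool, called after "Emit:" as a command line: name --argument value ..., lists and objects as JSON in quotes. move_arm: Moves the arm, as the interface text tells. Its arguments: {"type":"object","properties":{"rows":{"type":"array"},"force":{"type":"number"}},"required":["rows"]}

```bash
ls; mkdir -p pics
python3 - <<'E'
from rig import manip, viewer, finder
import cv2,numpy as np
for n in("scene","top"):
    im=viewer.get_image(n); cv2.imwrite(f"pics/{n}0.png",im[:,:,::-1])
    c=viewer.get_calibration(n); print(n,c)
    for t in("board","gate","gate_edge","bolt","bolt_tab","gate_hinge","rack","cup","pill_case","tweezers"):
        r=finder.look_for(t,n); print(t,[(np.round(q["centre"],1).tolist(),round(float(q["score"]),2)) for q in r[:2]])
s=manip.get_state();print(s)
E
```

```text
pics
scene {'mtx': array([[451.3274647 ,   0.        , 324.8516793 ],
       [  0.        , 451.3274647 , 191.83620074],
       [  0.        ,   0.        ,   1.        ]]), 'R': array([[ 0.31019065,  0.95054195,  0.0158667 ],
       [ 0.71020641, -0.22060249, -0.66853676],
       [-0.631972  ,  0.21864248, -0.74350982]]), 't': array([-0.18123439, -0.32101004,  1.24634038])}
board [([354.2, 251.2], 0.73)]
gate [([309.6, 208.7], 0.63), ([370.2, 197.6], 0.19)]
gate_edge [([306.5, 208.7], 0.89)]
bolt [([368.8, 198.2], 0.8)]
bolt_tab [([364.4, 201.3], 0.63)]
gate_hinge [([351.6, 249.7], 0.82)]
rack [([353.2, 250.0], 0.5), ([308.1, 209.5], 0.49)]
cup [([274.6, 191.2], 0.95)]
pill_case [([343.3, 171.4], 0.6)]
tweezers []
top {'mtx': array([[406.49609336,   0.        , 315.5372855 ],
       [  0.        , 406.49609336, 196.4473397 ],
       [  0.        ,   0.        ,   1.        ]]), 'R': array([[-2.07459232e-03, -9.99953805e-01,  9.38530301e-03],
       [-9.92582926e-01,  9.18313595e-04, -1.21566000e-01],
       [ 1.21551765e-01, -9.56789141e-03, -9.92538978e-01]]), 't': array([-0.002082
[... 379 characters left out ...]
255.5], 0.77), ([399.4, 177.2], 0.42)]
tweezers []
{'clock': 1.1, 'qpos': array([ 1.04599298e+00,  2.75903901e-01,  1.50492628e+00,  4.08558075e-06,
        1.36070401e+00, -1.21005729e-01]), 'qd': array([ 0.000484  ,  0.00112808, -0.00108466,  0.0019769 , -0.00066451,
        0.00063451]), 'effort': array([ 1.37420768e-03, -4.16663861e+01, -2.46104676e+01, -5.38882671e-05,
        2.35385942e-04,  3.65031951e-05]), 'position': array([0.22594119, 0.52876925, 0.23131529]), 'ee_rot': array([ 0.59012679, -0.38956808,  0.59009105,  0.38958906]), 'contact_force': array([-0.08245274,  0.53863249,  0.0208684 ]), 'moment': array([ 0.00739561, -0.02823394, -0.01486332]), 'width': 0.08583306256106105}
```

Run:
```python
import cv2
a=cv2.imread("pics/scene0.png");b=cv2.imread("pics/top0.png")
cv2.imwrite("pics/a.png",cv2.resize(a[120:340,220:500],(784,616),interpolation=2)[:600])
cv2.imwrite("pics/b.png",cv2.resize(b[80:290,200:480],None,fx=2.8,fy=2.8,interpolation=2))
```

```text
(no output)
```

View pics/a.png

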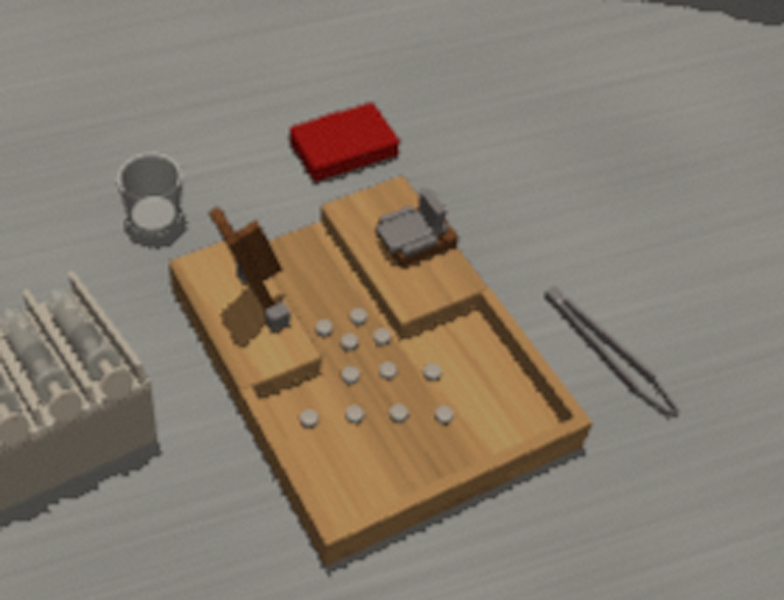

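View pics/b.png

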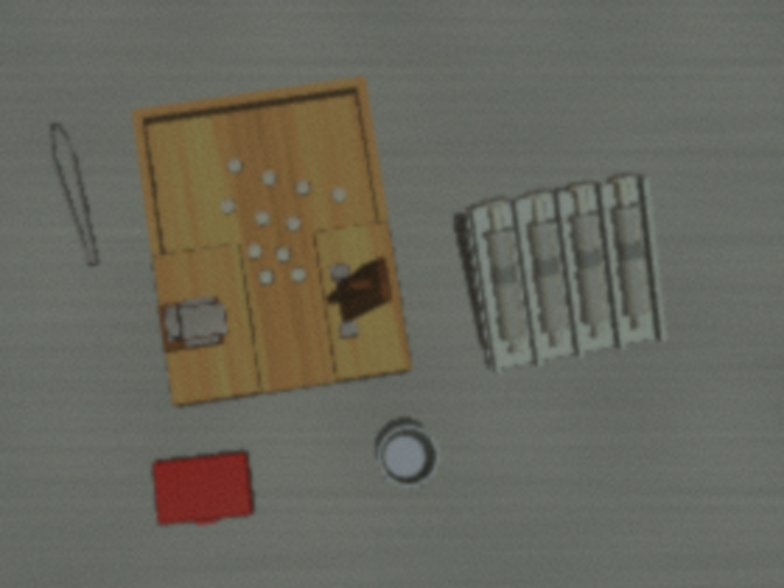

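View pics/scene0.png

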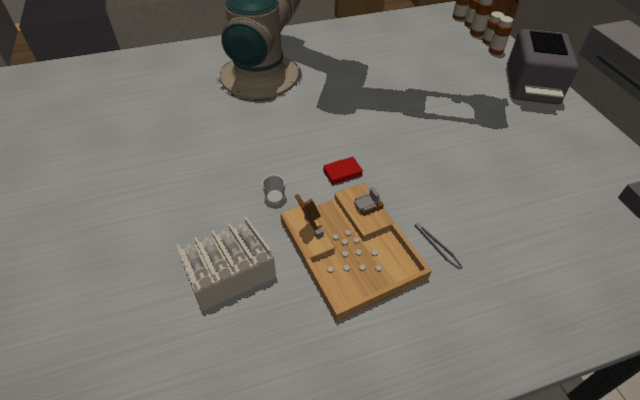

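```bash
cat > h.py <<'E'
from rig import manip, viewer, finder
import cv2,numpy as np
from scipy.optimize import least_squares
from scipy.spatial.transform import Rotation as Ro
C={n:viewer.get_calibration(n) for n in("scene","top")}
def proj(n,P):
    c=C[n];q=np.atleast_2d(P)@c["R"].T+c["t"];q=q@c["mtx"].T;return q[:,:2]/q[:,2:]
def b2w(p,B):
    x,y,a=p;c,s=np.cos(a),np.sin(a);B=np.atleast_2d(B)/1000.
    return np.c_[x+c*B[:,0]-s*B[:,1],y+s*B[:,0]+c*B[:,1],B[:,2]]
def gate(p,th):
    # corners of outer face top edge, outer face at +4mm from axis, free end 90
    out=[]
    for x in(-76,-44):
        for r,h in((90,4),(90,-4)):
            out.append([x,-50+r*np.cos(th)-h*np.sin(th),35+r*np.sin(th)+h*np.cos(th)])
    return b2w(p,out)
E
cat > fit.py <<'E'
from h import *
obs=[("top",(410,372),(-120,-95,30)),("top",(174,405),(-120,95,30)),("top",(259,391),(-120,25,30)),("top",(334,381),(-120,-35,30)),
("scene",(172,263),(-120,-95,30)),("scene",(405,178),(-120,95,30)),("scene",(322,210),(-120,25,30)),("scene",(330,570),(120,-95,0))]
o={"top":(200,80),"scene":(220,120)}
def f(p): return np.concatenate([proj(n,b2w(p,B))[0]-(np.array(uv)/2.8+o[n]) for n,uv,B in obs])
r=least_squares(f,[.5,.03,.13],loss="soft_l1");print(r.x,np.round(f(r.x),1).reshape(-1,2).tolist())
p=r.x;np.save("board.npy",p)
# tab top centre & bolt
for n in o:
    print(n,"tab rear top corners/crop",((proj(n,b2w(p,[(-72,88,67),(-48,88,67),(-60,88,57)]))-o[n])*2.8).round().tolist())
    for th in(1.45,1.6,1.75,1.9,2.05): print(th,((proj(n,gate(p,th))-o[n])*2.8).round().tolist())
print(b2w(p,[(-60,-50,35),(-60,88,57),(-60,40,39)]).round(3))
E
python3 fit.py
```

```text
[0.62139411 0.04218424 0.15622657] [[-0.1, -2.2], [-1.8, -0.4], [-0.4, -0.4], [0.0, -1.2], [-1.1, -0.5], [-0.4, -1.5], [-0.4, -1.9], [-0.3, -0.1]]
top tab rear top corners/crop [[163.0, 337.0], [158.0, 305.0], [162.0, 323.0]]
1.45 [[338.0, 304.0], [327.0, 306.0], [331.0, 260.0], [320.0, 262.0]]
1.6 [[357.0, 301.0], [346.0, 303.0], [350.0, 257.0], [338.0, 258.0]]
1.75 [[376.0, 298.0], [365.0, 300.0], [368.0, 254.0], [357.0, 256.0]]
1.9 [[393.0, 296.0], [383.0, 297.0], [386.0, 252.0], [375.0, 253.0]]
2.05 [[409.0, 295.0], [400.0, 296.0], [402.0, 251.0], [393.0, 252.0]]
scene tab rear top corners/crop [[434.0, 186.0], [452.0, 209.0], [442.0, 207.0]]
1.45 [[263.0, 187.0], [274.0, 184.0], [286.0, 221.0], [297.0, 218.0]]
1.6 [[244.0, 194.0], [255.0, 190.0], [266.0, 228.0], [278.0, 224.0]]
1.75 [[225.0, 203.0], [236.0, 197.0], [247.0, 238.0], [258.0, 232.0]]
1.9 [[206.0, 214.0], [217.0, 207.0], [228.0, 249.0], [239.0, 242.0]]
2.05 [[189.0, 227.0], [199.0, 219.0], [210.0, 262.0], [220.0, 254.0]]
[[ 0.57  -0.017  0.035]
 [ 0.548  0.12   0.057]
 [ 0.556  0.072  0.039]]
```

```bash
cat >> h.py <<'E'
def tool():
    s=manip.get_state();R=Ro.from_quat(s["ee_rot"],scalar_first=True).as_matrix()
    return s,R
def plan(B):
    p=np.load("board.npy");s,R=tool()
    bd=np.array([[np.cos(p[2]),np.sin(p[2])],[-np.sin(p[2]),np.cos(p[2])]])
    print("t",s["clock"],"tcp",s["position"].round(4),"board",(bd@(s["position"][:2]-p[:2])*1000).round(1),"F board",(bd@s["contact_force"][:2]).round(2),s["contact_force"][2].round(2))
    zb=bd@R[:2,2];print("R",R.round(3).tolist(),"jaw in board deg",np.degrees(np.arctan2(zb[1],zb[0])),"q",s["qpos"].round(3),"w",s["width"])
    # rows: board x,y unit in tool axes
    for b in np.atleast_2d(B):
        print(b,"shift mm",(R.T@(b2w(p,b)[0]-s["position"])*1000).round(1))
E
python3 -c "
from h import *
plan([(-60,-107,200),(-60,-107,100)])
p=np.load('board.npy')
c=C['top']
def bp(u,v,z):
    d=c['R'].T@np.linalg.solve(c['mtx'],[u/2.8+200,v/2.8+80,1]);o=-c['R'].T@c['t'];w=o+d*(z-o[2])/d[2]
    dx=w[:2]-p[:2];return w.round(3),(np.cos(p[2])*dx[0]+np.sin(p[2])*dx[1])*1e3,(-np.sin(p[2])*dx[0]+np.cos(p[2])*dx[1])*1e3
for u,v in((472,205),(490,365)): print(bp(u,v,.05),bp(u,v,.09))
"
```

```text
t 1.1 tcp [0.2259 0.5288 0.2313] board [-314.9  542.2] F board [0.   0.54] 0.02
R [[0.0, -0.92, 0.393], [0.0, 0.393, 0.92], [-1.0, -0.0, 0.0]] jaw in board deg 57.91292888081938 q [ 1.046  0.276  1.505  0.     1.361 -0.121] w 0.08583306256106105
[ -60 -107  200] shift mm [  31.3 -560.8 -414.6]
[ -60 -107  100] shift mm [ 131.3 -560.8 -414.6]
(array([ 0.641, -0.118,  0.05 ]), np.float64(-5.338879651358909), np.float64(-161.81925416025618)) (array([ 0.632, -0.113,  0.09 ]), np.float64(-13.608934216575502), np.float64(-154.71713640352195))
(array([ 0.516, -0.13 ,  0.05 ]), np.float64(-130.53253193037608), np.float64(-153.78466992258848)) (array([ 0.513, -0.124,  0.09 ]), np.float64(-133.0232707758471), np.float64(-147.05345275179513))
```

Emit:
move_arm --rows '[[[10,-560,-415],1.01,0],[[10,-560,-415],1.01,0],[[10,-560,-415],1.01,0],[[10,-560,-415],1.01,0],[[10,-560,-415],1.01,0],[[10,-560,-415],1.01,0],[[10,-560,-415],1.01,0],[[10,-560,-415],1.01,0]]' --force 40

```text
clock: 1.77
position: [0.3948, 0.2393, 0.2268]
ee_rot: [0.705, -0.057, 0.704, 0.057]
contact_force: [0.8, 0.4, -0.7]
width: -0.0
```

```bash
python3 -c "
from h import *
plan([(-60,-107,200)])"
```

```text
t 1.7667 tcp [0.3948 0.2393 0.2268] board [-193.1  230. ] F board [0.86 0.29] -0.7
R [[0.001, -0.16, 0.987], [0.0, 0.987, 0.16], [-1.0, 0.0, 0.001]] jaw in board deg 0.28190580138095006 q [0.394 0.106 1.737 0.    1.297 0.233] w -8.274538948614823e-06
[ -60 -107  200] shift mm [  26.8 -337.6  131.5]
```

Emit:
move_arm --rows '[[[27,-338,131],0,0],[[27,-338,131],0,0],[[27,-338,131],0,0],[[27,-338,131],0,0],[[27,-338,131],0,0],[[27,-338,131],0,0],[[27,-338,131],0,0],[[27,-338,131],0,0]]'

```text
clock: 2.43
position: [0.563, -0.0478, 0.2022]
ee_rot: [0.705, -0.057, 0.704, 0.057]
contact_force: [1.0, 1.3, 0.3]
width: -0.0002
```

```bash
python3 -c "
from h import *
plan([(-60,-107,200)])"
```

```text
t 2.4333 tcp [ 0.563  -0.0478  0.2022] board [-71.7 -79.8] F board [1.16 1.17] 0.3
R [[0.001, -0.16, 0.987], [0.001, 0.987, 0.16], [-1.0, 0.0, 0.001]] jaw in board deg 0.2522282799845623 q [-2.080e-01  2.780e-01  1.576e+00  1.000e-03  1.286e+00 -3.690e-01] w -0.00022307206727956193
[ -60 -107  200] shift mm [  2.2 -27.2  11.6]
```

Emit:
move_arm --rows '[[[0,-28,12],0,0],[[0,-28,12],0,0],[[40,-28,12],0,0],[[80,-28,12],0,0],[[102,-28,12],0,0],[[102,-28,12],0,0],[[102,-28,12],0,0]]'

```text
clock: 3.02
position: [0.5787, -0.073, 0.0995]
ee_rot: [0.704, -0.056, 0.705, 0.057]
contact_force: [0.1, 0.5, 1.2]
width: 0.0001
```

```bash
python3 -c "
from h import *
plan([(-60,-107,100)])
for n in('scene','top'):
    im=viewer.get_image(n);cv2.imwrite(f'pics/{n}1.png',im[:,:,::-1])
    o=(220,120) if n=='scene' else (200,80)
    cv2.imwrite(f'pics/{n}1c.png',cv2.resize(im[o[1]:o[1]+200,o[0]:o[0]+260,::-1],None,fx=2.8,fy=2.8,interpolation=2))
"
```

```text
t 3.0167 tcp [ 0.5787 -0.073   0.0995] board [ -60.1 -107.1] F board [0.2  0.43] 1.16
R [[-0.001, -0.16, 0.987], [0.001, 0.987, 0.16], [-1.0, 0.002, -0.001]] jaw in board deg 0.26402763725778716 q [-2.450e-01  3.900e-01  1.682e+00  1.000e-03  1.071e+00 -4.070e-01] w 8.44431555353082e-05
[ -60 -107  100] shift mm [-0.5  0.1  0.1]
```

View pics/scene1c.png

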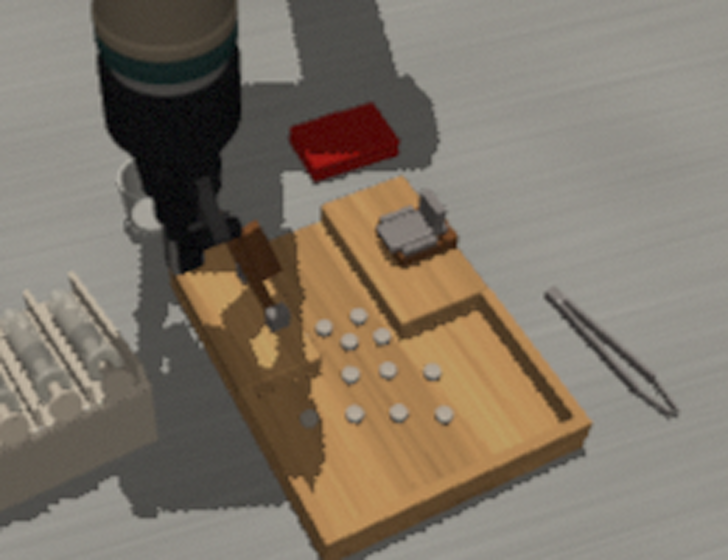

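View pics/top1c.png

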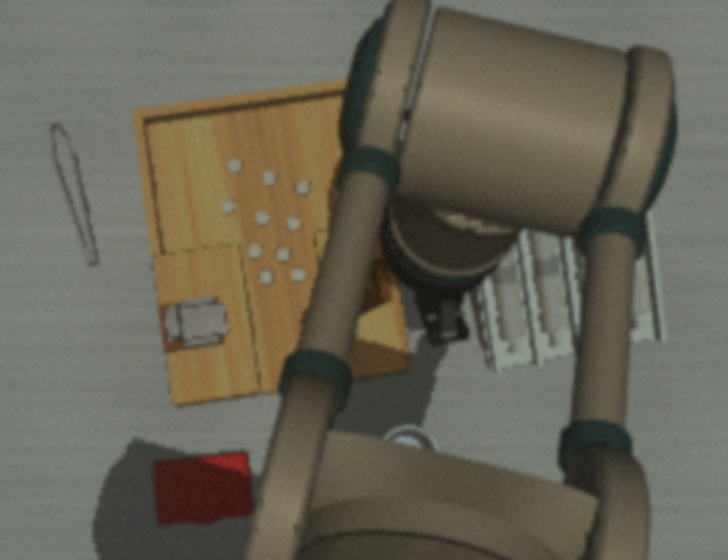

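Emit:
move_arm --rows '[[[0,8,0],0,0],[[0,16,0],0,0],[[0,23,0],0,0],[[0,30,0],0,0],[[0,36,0],0,0],[[0,41,0],0,0],[[0,46,0],0,0],[[0,46,0],0,0]]'

```text
clock: 3.78
position: [0.5732, -0.027, 0.102]
ee_rot: [0.706, -0.057, 0.703, 0.057]
contact_force: [-0.5, -0.6, -0.6]
width: -0.0001
```

```bash
python3 -c "
from h import *
L=[]
for d in(90,80,70,60,50,40,30,20,10,5,3):
    a=np.radians(d);L.append((-60,-61+66*np.cos(a),35+66*np.sin(a)))
plan(L)
im=viewer.get_image('scene');cv2.imwrite('pics/s2c.png',cv2.resize(im[120:320,220:480,::-1],None,fx=2.8,fy=2.8,interpolation=2))
"
```

```text
t 3.7833 tcp [ 0.5732 -0.027   0.102 ] board [-58.3 -60.8] F board [-0.54 -0.49] -0.6
R [[0.004, -0.161, 0.987], [0.0, 0.987, 0.161], [-1.0, -0.0, 0.004]] jaw in board deg 0.3191302466106925 q [-1.690e-01  3.720e-01  1.705e+00  1.000e-03  1.061e+00 -3.310e-01] w -7.291334961352778e-05
[-60. -61. 101.] shift mm [ 1.  -0.2 -1.7]
[-60.         -49.53922027  99.9973117 ] shift mm [ 2.  11.3 -1.6]
[-60.         -38.42667054  97.01971297] shift mm [ 5.  22.4 -1.6]
[-60.         -28.          92.15767665] shift mm [ 9.8 32.8 -1.5]
[-60.         -18.57601776  85.55893325] shift mm [16.4 42.3 -1.5]
[-60.         -10.44106675  77.42398224] shift mm [24.6 50.4 -1.5]
[-60.          -3.84232335  68.        ] shift mm [34.  57.  -1.5]
[-60.           1.01971297  57.57332946] shift mm [44.4 61.9 -1.5]
[-60.           3.9973117   46.46077973] shift mm [55.5 64.9 -1.6]
[-60.           4.74885007  40.75227902] shift mm [61.2 65.6 -1.6]
[-60.           4.90954929  38.45417311] shift mm [63.5 65.8 -1.6]
```

View pics/s2c.png

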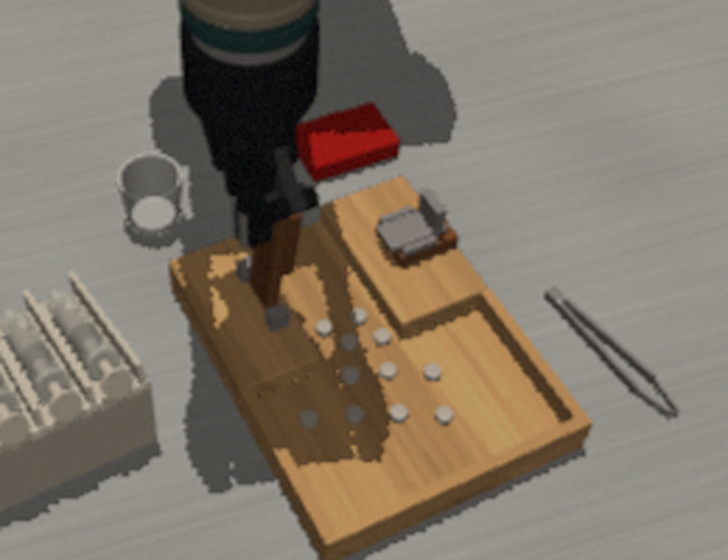

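Emit:
move_arm --rows '[[[1,8,-1.5],0,0],[[3,16,-1.5],0,0],[[6,25,-1.5],0,0],[[10,33,-1.5],0,0],[[16,42,-1.5],0,0],[[24,50,-1.5],0,0],[[32,56,-1.5],0,0],[[32,56,-1.5],0,0]]'

```text
clock: 4.5
position: [0.5609, 0.0293, 0.0677]
ee_rot: [0.705, -0.057, 0.705, 0.058]
contact_force: [-0.5, -0.3, 0.7]
width: 0.0001
```

```bash
python3 -c "
from h import *
L=[(-60,0,57),(-60,4,46),(-60,5,39)]
plan(L)
im=viewer.get_image('scene');cv2.imwrite('pics/s3c.png',cv2.resize(im[120:320,220:480,::-1],None,fx=2.8,fy=2.8,interpolation=2))
"
```

```text
t 4.5 tcp [0.5609 0.0293 0.0677] board [-61.8  -3.3] F board [-0.51 -0.24] 0.68
R [[-0.0, -0.162, 0.987], [0.001, 0.987, 0.162], [-1.0, 0.001, -0.0]] jaw in board deg 0.3858999115359616 q [-7.20e-02  3.95e-01  1.77e+00  1.00e-03  9.77e-01 -2.36e-01] w 8.595099547859948e-05
[-60   0  57] shift mm [10.7  3.3  1.8]
[-60   4  46] shift mm [21.7  7.3  1.8]
[-60   5  39] shift mm [28.7  8.3  1.8]
```

View pics/s3c.png

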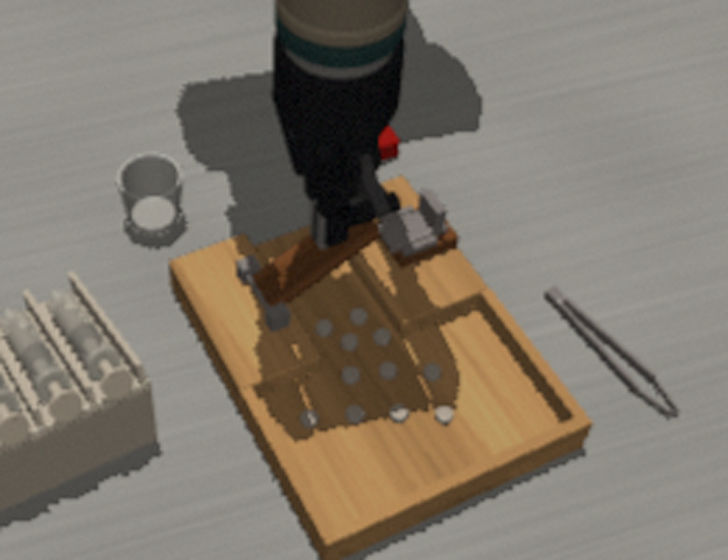

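Emit:
move_arm --rows '[[[6,2,1.5],0,0],[[12,4,1.5],0,0],[[17,5,1.5],0,0],[[21,6,1.5],0,0],[[24,7,1.5],0,0],[[26,7,1.5],0,0],[[28,7,1.5],0,0],[[28,7,1.5],0,0]]'

```text
clock: 5.22
position: [0.5615, 0.0357, 0.04]
ee_rot: [0.705, -0.057, 0.705, 0.058]
contact_force: [-0.6, 0.1, 0.1]
width: -0.0001
```

```bash
python3 -c "
from h import *
plan([(-60,5,39)])
"
```

```text
t 5.2167 tcp [0.5615 0.0357 0.04  ] board [-60.2   2.9] F board [-0.55  0.15] 0.12
R [[-0.0, -0.162, 0.987], [0.001, 0.987, 0.162], [-1.0, 0.001, 0.0]] jaw in board deg 0.3802198707153047 q [-6.100e-02  4.290e-01  1.799e+00  1.000e-03  9.140e-01 -2.240e-01] w -0.00012424624242580507
[-60   5  39] shift mm [1.  2.1 0.2]
```

Emit:
move_arm --rows '[[[0.5,0,0],0,0],[[1,0,0],0,0],[[1.5,0,0],0,0],[[1.5,0,0],0,0]]'

```text
clock: 5.55
position: [0.5616, 0.0356, 0.039]
ee_rot: [0.705, -0.057, 0.705, 0.058]
contact_force: [0.2, 0.5, 4.2]
width: 0.0001
```

Emit:
move_arm --rows '[[[0.7,0,0],0,0],[[0.7,0,0],0,0],[[0.7,0,0],0,0]]'

```text
clock: 5.8
position: [0.5616, 0.0356, 0.039]
ee_rot: [0.705, -0.057, 0.704, 0.058]
contact_force: [-0.9, -0.1, 5.7]
width: 0.0001
```

```bash
python3 -c "
from h import *
plan([(-60,5,110),(-60,125,110),(-60,125,52)])
im=viewer.get_image('scene');cv2.imwrite('pics/s4c.png',cv2.resize(im[120:320,220:480,::-1],None,fx=2.8,fy=2.8,interpolation=2))
"
```

```text
t 5.8 tcp [0.5616 0.0356 0.039 ] board [-60.    2.8] F board [-0.87 -0.01] 5.7
R [[0.001, -0.162, 0.987], [0.0, 0.987, 0.162], [-1.0, 0.0, 0.001]] jaw in board deg 0.37839111444162926 q [-6.100e-02  4.300e-01  1.801e+00  1.000e-03  9.110e-01 -2.240e-01] w 0.0001427500316146501
[-60   5 110] shift mm [-71.    2.2   0.1]
[-60 125 110] shift mm [-71.  122.2   0.9]
[-60 125  52] shift mm [-13.  122.2   0.9]
```

View pics/s4c.png

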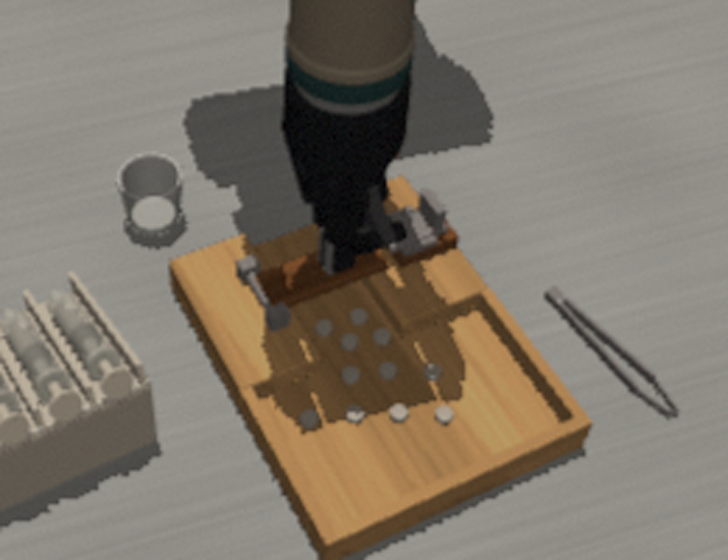

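Emit:
move_arm --rows '[[[-35,0,0],0,0],[[-71,0,0],0,0],[[-71,40,0],0,0],[[-71,80,1],0,0],[[-71,122,1],0,0],[[-71,122,1],0,0],[[-40,122,1],0,0],[[-13,122,1],0,0]]'

```text
clock: 6.52
position: [0.544, 0.1574, 0.0525]
ee_rot: [0.707, -0.058, 0.703, 0.059]
contact_force: [-1.0, -0.4, -0.8]
width: 0.0001
```

```bash
python3 -c "
from h import *
plan([(-60,125,52),(-60,99,52),(-60,77,52)])
p=np.load('board.npy')
for n in('scene','top'):
    im=viewer.get_image(n)
    o=(220,120) if n=='scene' else (200,80)
    cv2.imwrite(f'pics/{n}5c.png',cv2.resize(im[o[1]:o[1]+200,o[0]:o[0]+260,::-1],None,fx=2.8,fy=2.8,interpolation=2))
"
```

```text
t 6.5167 tcp [0.544  0.1574 0.0525] board [-58.5 125.9] F board [-1.07 -0.26] -0.83
R [[0.005, -0.165, 0.986], [0.001, 0.986, 0.165], [-1.0, 0.0, 0.006]] jaw in board deg 0.5264862344557476 q [ 0.159  0.416  1.781  0.     0.939 -0.007] w 7.505379594102949e-05
[-60 125  52] shift mm [ 0.5 -0.9 -1.5]
[-60  99  52] shift mm [  0.5 -26.8  -1.8]
[-60  77  52] shift mm [  0.5 -48.8  -2. ]
```

View pics/scene5c.png

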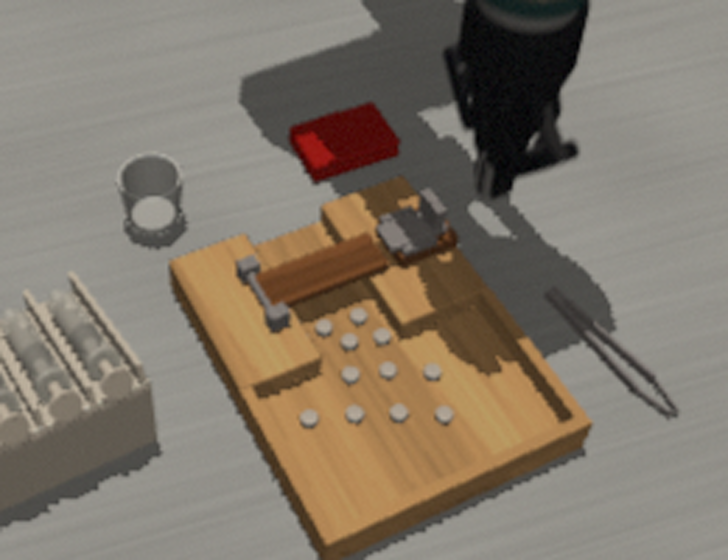

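View pics/top5c.png

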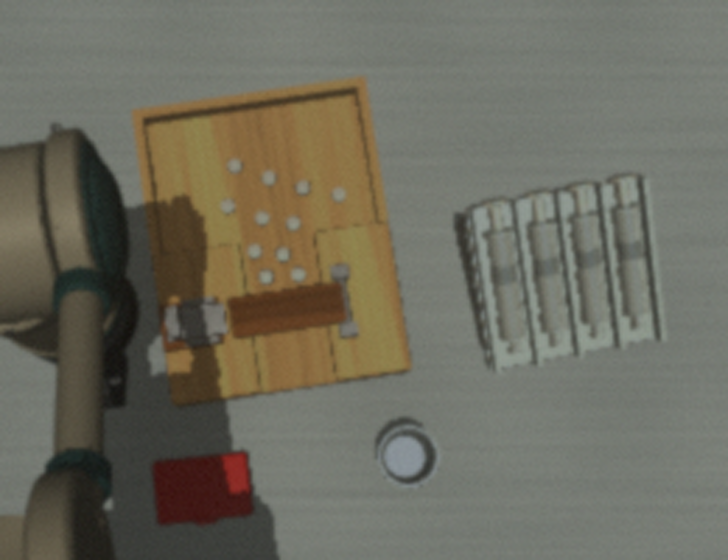

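Emit:
move_arm --rows '[[[0,-10,-1.5],0,0],[[0,-20,-1.5],0,0],[[0,-24,-2],0,0],[[0,-28,-2],0,0],[[0,-32,-2],0,0],[[0,-36,-2],0,0],[[0,-39,-2],0,0],[[0,-42,-2],0,0]]'

```text
clock: 7.28
position: [0.5443, 0.1139, 0.0487]
ee_rot: [0.702, -0.058, 0.707, 0.058]
contact_force: [0.1, 1.3, 2.2]
width: 0.0002
```

```bash
python3 -c "
from h import *
plan([(-60,77,52)])
im=viewer.get_image('scene');cv2.imwrite('pics/s6c.png',cv2.resize(im[120:320,220:480,::-1],None,fx=2.8,fy=2.8,interpolation=2))
"
```

```text
t 7.2833 tcp [0.5443 0.1139 0.0487] board [-64.9  82.8] F board [0.3  1.31] 2.22
R [[-0.007, -0.163, 0.987], [-0.001, 0.987, 0.163], [-1.0, 0.001, -0.007]] jaw in board deg 0.41138817414374235 q [ 0.081  0.414  1.798  0.     0.937 -0.082] w 0.00024079809989063777
[-60  77  52] shift mm [-3.4 -5.9  4.9]
```

View pics/s6c.png

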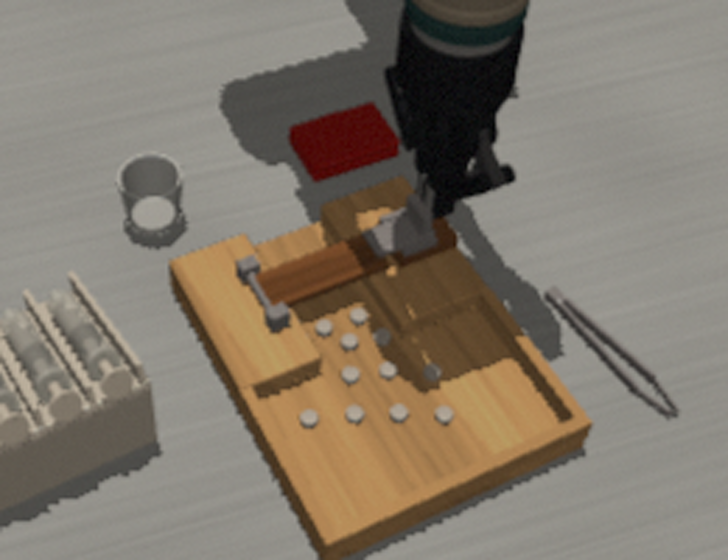

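Emit:
move_arm --rows '[[[-2,-2,2],0,0],[[-3,-4,4],0,0],[[-3,-5,4],0,0],[[-3,-6,4],0,0],[[-3,-6,4],0,0]]'

```text
clock: 7.75
position: [0.5494, 0.108, 0.0515]
ee_rot: [0.702, -0.058, 0.707, 0.058]
contact_force: [-1.4, 0.7, 0.4]
width: 0.0
```

```bash
python3 -c "
from h import *
plan([(-60,77,52)])
"
```

```text
t 7.75 tcp [0.5494 0.108  0.0515] board [-60.9  76.3] F board [-1.23  0.92] 0.36
R [[-0.007, -0.163, 0.987], [-0.001, 0.987, 0.163], [-1.0, -0.0, -0.008]] jaw in board deg 0.42617255072950305 q [ 7.000e-02  4.150e-01  1.786e+00 -1.000e-03  9.480e-01 -9.300e-02] w 1.4229701604825416e-05
[-60  77  52] shift mm [-0.5  0.7  0.9]
```

Emit:
move_arm --rows '[[[0,-0.7,0],0,0],[[0,-1.4,0],0,0],[[0,-2,0],0,0],[[0,-2,0],0,0]]'

```text
clock: 8.08
position: [0.5496, 0.1063, 0.0515]
ee_rot: [0.702, -0.058, 0.707, 0.058]
contact_force: [-1.3, 2.3, 0.7]
width: 0.0
```

Emit:
move_arm --rows '[[[0,-0.6,0],0,0],[[0,-1,0],0,0],[[0,-1,0],0,0]]'

```text
clock: 8.33
position: [0.5496, 0.1062, 0.0516]
ee_rot: [0.702, -0.057, 0.707, 0.058]
contact_force: [-1.4, 4.9, 1.0]
width: -0.0
```

```bash
python3 -c "
from h import *
plan([(-60,77,52)])
im=viewer.get_image('scene');cv2.imwrite('pics/s7c.png',cv2.resize(im[120:320,220:480,::-1],None,fx=2.8,fy=2.8,interpolation=2))
"
```

```text
t 8.3333 tcp [0.5496 0.1062 0.0516] board [-60.9  74.4] F board [-0.58  5.04] 1.02
R [[-0.008, -0.162, 0.987], [0.001, 0.987, 0.162], [-1.0, 0.002, -0.007]] jaw in board deg 0.37383492067769364 q [ 0.066  0.415  1.787  0.002  0.948 -0.098] w -2.2007906368906907e-05
[-60  77  52] shift mm [-0.4  2.6  0.9]
```

View pics/s7c.png

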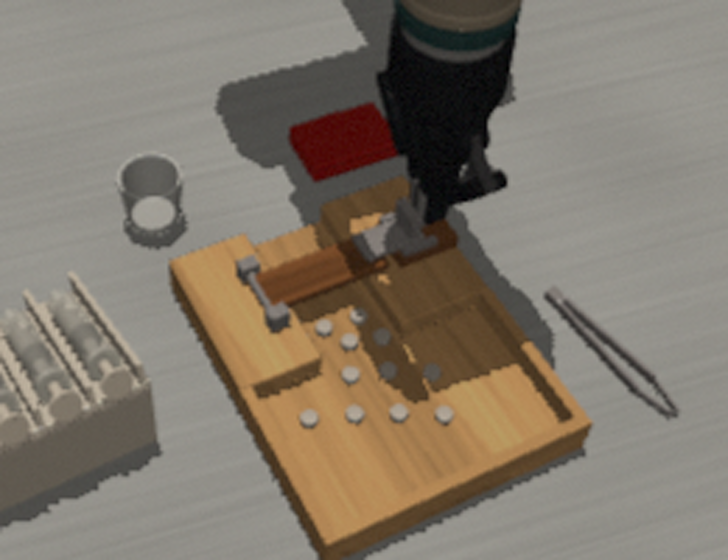

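Emit:
move_arm --rows '[[[0,5,0],0,0],[[0,20,0],0,0],[[0,50,0],0,0],[[-40,60,0],0,0],[[-80,80,0],0,0],[[-120,110,0],0,0],[[-120,150,0],0,0],[[-120,150,0],0,0]]'

```text
clock: 9.05
position: [0.5279, 0.2596, 0.1759]
ee_rot: [0.705, -0.056, 0.704, 0.061]
contact_force: [-0.2, -0.1, -0.3]
width: 0.0
```

```bash
python3 -c "
from h import *
plan([(-60,77,52)])
p=np.load('board.npy')
for n in('scene','top'):
    im=viewer.get_image(n)
    o=(220,120) if n=='scene' else (200,80)
    for b in (0,22): print(n,b,((proj(n,b2w(p,[(-72,88-b,67),(-48,88-b,67)]))-o)*2.8).round().tolist(), 'tongue',((proj(n,b2w(p,[(-72,46-b,46),(-48,46-b,46)]))-o)*2.8).round().tolist())
    cv2.imwrite(f'pics/{n}8c.png',cv2.resize(im[o[1]:o[1]+200,o[0]:o[0]+260,::-1],None,fx=2.8,fy=2.8,interpolation=2))
"
```

```text
t 9.05 tcp [0.5279 0.2596 0.1759] board [-58.5 229.3] F board [-0.24 -0.07] -0.3
R [[0.001, -0.165, 0.986], [0.006, 0.986, 0.165], [-1.0, 0.006, 0.002]] jaw in board deg 0.5484826760565739 q [0.335 0.329 1.568 0.006 1.242 0.167] w 4.733062447178875e-05
[-60  77  52] shift mm [ 122.9 -153.1   -3.1]
scene 0 [[434.0, 186.0], [452.0, 209.0]] tongue [[380.0, 226.0], [397.0, 249.0]]
scene 22 [[407.0, 196.0], [425.0, 219.0]] tongue [[353.0, 236.0], [369.0, 260.0]]
top 0 [[163.0, 337.0], [158.0, 305.0]] tongue [[221.0, 331.0], [216.0, 301.0]]
top 22 [[192.0, 332.0], [187.0, 301.0]] tongue [[249.0, 327.0], [244.0, 296.0]]
```

View pics/scene8c.png

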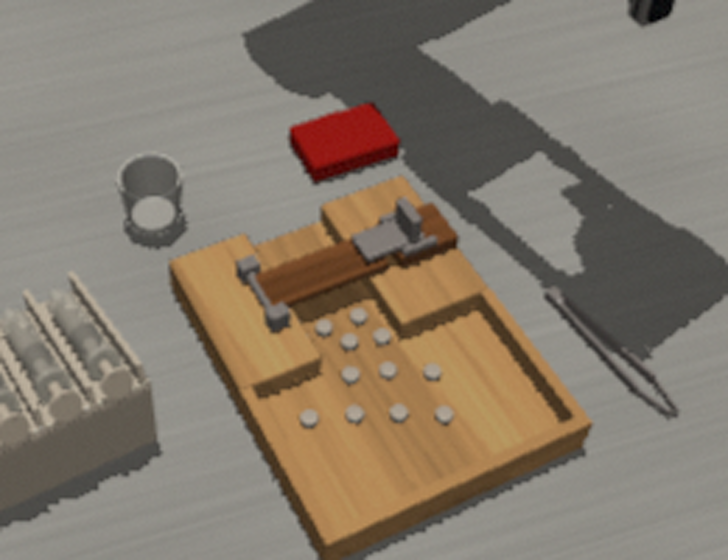

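View pics/top8c.png

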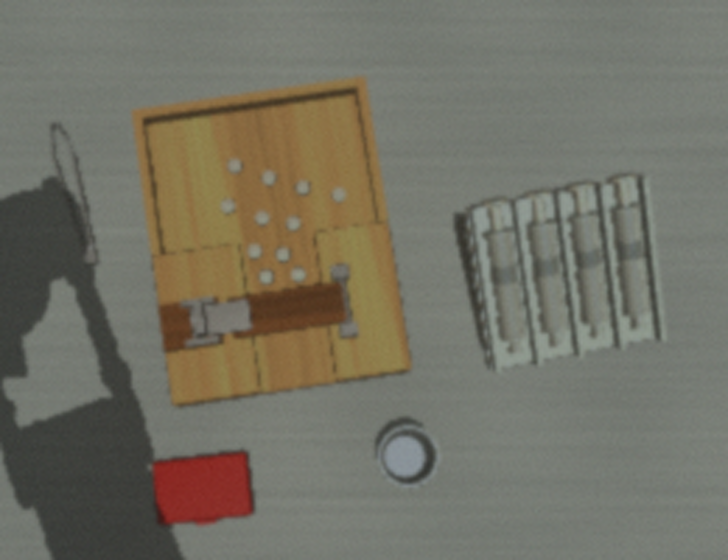

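```bash
python3 -c "
from rig import manip
print(manip.sign_off())"
```

```text
the job is handed in; nothing more can be done
None
```

The gate is down flat across the channel, the bolt is pushed home over its free end, and the job is handed in; sign-off reports no verdict. It took about 9 s on the robot's clock.

- **Gate:** I pushed it over from behind with the closed fingertips, following its arc down. The fingertips came to rest on it at z = 39 mm, the given height when shut, with about 6 N against them.
- **Bolt:** I pushed on the rear of the thumb tab until it stopped moving and the force rose to about 5 N, which I took as the end stop. In both cameras the tongue tip shows where a fully home bolt (22 mm) should put it, to about 1 mm.
- **Board and bystanders:** The board, cup, pill case, tweezers and rack show no visible shift between the first and last pictures. I compared these by eye, not by measurement.
- **Hand:** It ended clear of everything, about 140 mm beyond the board's edge and 176 mm up, with about 0.4 N read at the wrist, which is within the sensor noise.

**Disagreements:**
- The board fit was up to about 2 pixels (4 mm) off.
- By my estimate of the finger width, the fingers stopped about 2.5 mm past where the tab's rear face should be at home.
- In the bolt push the hand drifted about 5 mm sideways and 3 mm low; I corrected this before finishing.

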